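Lock the three tiers of a drawer organiser from the bottom up

TASK

Lock the stacking organiser's three tiers for transport by pressing the round lock button on each tier down until it is fully home: first the lowest tier, then the middle one, then the highest. Do not press the straight release bars and leave the filters, lens caps and hex keys lying where they are.

Things in the scene. Friction and masses are not known exactly. Their poses are not given: they have to be found in the camera images.
- lock_low_top (a point): Centre of the top face of the lowest tier's lock button: an upright round white cap, 22 mm in diameter, in a round grey housing 34 mm in diameter and 20 mm tall that stands on the tier's floor. The cap's top is 34 mm above the tier's floor when up and 26 mm when fully home (still 6 mm proud of its housing). The point moves with the cap; z is up.
- lock_low (a joint): How far the lowest tier's lock button is pressed down, m: 0 up, 0.008 fully home on a hard stop. It resists with about 3.5 N all the way and stays where it is left. It starts 0 to 2 mm down.
- lock_mid_top (a point): Centre of the top face of the middle tier's lock button: an upright round white cap, 22 mm in diameter, in a round grey housing 34 mm in diameter and 20 mm tall that stands on the tier's floor. The cap's top is 34 mm above the tier's floor when up and 26 mm when fully home (still 6 mm proud of its housing). The point moves with the cap; z is up.
- lock_mid (a joint): How far the middle tier's lock button is pressed down, m: 0 up, 0.008 fully home on a hard stop. It resists with about 3.5 N all the way and stays where it is left. It starts 0 to 2 mm down.
- lock_high_top (a point): Centre of the top face of the highest tier's lock button: an upright round white cap, 22 mm in diameter, in a round grey housing 34 mm in diameter and 20 mm tall that stands on the tier's floor. The cap's top is 34 mm above the tier's floor when up and 26 mm when fully home (still 6 mm proud of its housing). The point moves with the cap; z is up.
- lock_high (a joint): How far the highest tier's lock button is pressed down, m: 0 up, 0.008 fully home on a hard stop. It resists with about 3.5 N all the way and stays where it is left. It starts 0 to 2 mm down.
- rel_low_top (a point): Centre of the top face of the lowest tier's release bar: an upright straight white bar, 11 x 36 mm (long across the tier), in a rectangular grey housing 24 x 48 mm, 20 mm tall. The bar's top is 34 mm above the tier's floor. It is on the same tier as the lock button, 55 to 110 mm from it, on either side. Not to be pressed.
- rel_low (a joint): How far the lowest tier's release bar is pressed down, m: 0 up (as at the start), 0.008 fully down.
- rel_mid_top (a point): Centre of the top face of the middle tier's release bar: an upright straight white bar, 11 x 36 mm (long across the tier), in a rectangular grey housing 24 x 48 mm, 20 mm tall. The bar's top is 34 mm above the tier's floor. It is on the same tier as the lock button, 55 to 110 mm from it, on either side. Not to be pressed.
- rel_mid (a joint): How far the middle tier's release bar is pressed down, m: 0 up (as at the start), 0.008 fully down.
- rel_high_top (a point): Centre of the top face of the highest tier's release bar: an upright straight white bar, 11 x 36 mm (long across the tier), in a rectangular grey housing 24 x 48 mm, 20 mm tall. The bar's top is 34 mm above the tier's floor. It is on the same tier as the lock button, 55 to 110 mm from it, on either side. Not to be pressed.
- rel_high (a joint): How far the highest tier's release bar is pressed down, m: 0 up (as at the start), 0.008 fully down.
- organiser: White plastic organiser, fixed: three open trays in a staircase, each 290 mm (its x) by 105 mm (its y), rising to its +y. Origin: centre of its underside. Tray floors 4, 54 and 104 mm above it, at y = -105, 0, +105 mm; tray walls 4 mm thick, 18 mm above the floor. It stands in an open oak drawer: floor 12 mm, walls 100 mm high, the front (far from the robot, with a shut tilt-out bin) 126 mm.
- filter_low: Loose round glass filter in a thin dark metal rim, 52 mm in diameter, 6 mm thick, lying at one end of the lowest tier. Origin: centre of its underside.
- cap_low: Loose matte black lens cap, 52 mm in diameter, 9 mm thick, lying at the other end of the lowest tier. Origin: centre of its underside.
- key_low: Loose small steel hex key, L-shaped, 5 mm thick, arms 50 and 17 mm, lying along the lower edge of the lowest tier. Origin: its bend.
- filter_mid: Loose round glass filter in a thin dark metal rim, 52 mm in diameter, 6 mm thick, lying at one end of the middle tier. Origin: centre of its underside.
- cap_mid: Loose matte black lens cap, 52 mm in diameter, 9 mm thick, lying at the other end of the middle tier. Origin: centre of its underside.
- key_mid: Loose small steel hex key, L-shaped, 5 mm thick, arms 50 and 17 mm, lying along the lower edge of the middle tier. Origin: its bend.
- filter_high: Loose round glass filter in a thin dark metal rim, 52 mm in diameter, 6 mm thick, lying at one end of the highest tier. Origin: centre of its underside.
- cap_high: Loose matte black lens cap, 52 mm in diameter, 9 mm thick, lying at the other end of the highest tier. Origin: centre of its underside.
Mind the look-alikes: they are no part of the job. What is shaped like the cap_high but blue or purple is not meant.

How it is judged:
On the way, in this order (a step that is already met when the one before it is completed fails the run):
1. the lowest tier's lock button is home (value of joint lock_low above 0.0065 m), for 0.1 s.
2. the middle tier's lock button is home (value of joint lock_mid above 0.0065 m), for 0.1 s.
3. the highest tier's lock button is home (value of joint lock_high above 0.0065 m), for 0.1 s.
At the end, for the whole second after the job is handed in: All three round lock buttons are pressed at least 6.5 of their 8 mm, no release bar is down by 3 mm or more, and every filter, lens cap and hex key lies still within 12 mm of where it started (value of joint each of lock_low, lock_mid, lock_high above 0.0065 m and value of joint each of rel_low, rel_mid, rel_high below 0.003 m and distance of each of filter_low, cap_low, key_low, filter_mid, cap_mid, key_mid, filter_high, cap_high from where it was at the start of the episode below 0.012 m and linear speed of each of filter_low, cap_low, key_low, filter_mid, cap_mid, key_mid, filter_high, cap_high below 0.02 m/s); the robot touches nothing.
It fails at once if a release bar is pressed 3 mm or more (value of joint any of rel_low, rel_mid, rel_high above 0.003 m).
It fails at once if a filter, lens cap or hex key is lifted, carried or pushed more than 12 mm (distance of any of filter_low, cap_low, key_low, filter_mid, cap_mid, key_mid, filter_high, cap_high from where it was at the start of the episode above 0.012 m).
It also fails if it takes over 40 s, if anything falls off the work surface, if the arm or the gripper's body presses on something with over 40 N, if the wrist force passes 120 N, or if a joint passes its speed limit or range.

ROBOT

A 6-joint arm with a two-finger parallel gripper is mounted at the origin on the work surface. World frame = base frame: x ahead of the robot, y to its left, z up, the work surface at z = 0. Lengths are in m, angles in rad, forces in N, time in s.
With the tool pointing down it reaches from about 0.35 to 0.775 m from the base axis. Payload 5.5 kg.
Tool frame: the origin (TCP) lies between the finger pads; the fingertips stand 19 mm ahead of it and the grasp point (between the pads) is the TCP; z points along the fingers, x is the direction in which the jaws open and shut, and the axes are right-handed (so a half turn about z gives the same grasp; the last joint's range is limited). The gripper opens to 85 mm and grips with 20 to 120 N. Pads are 22 mm wide; open, the fingers measure 114 mm over their backs; the gripper's body (76 mm by 85 mm) begins 54 mm behind the grasp point. The pads swing forward as they close: fully open they stand 13 mm farther back than shut.
Start: joints at [1.157, 0.313, 0.046, 1.304, 0, 1.431], TCP at [0.155, 0.554, 0.25] pointing down, gripper open.
Joint ranges: [-2.76, 2.76], [-0.86, 1.69], [-1.03, 1.26], [-2.2, 2.34], [-1.47, 1.5], [-3.14, 3.14]. Speed limits (rad/s): [2.57, 2.57, 3.14, 3.14, 3.14, 3.14].

INTERFACE

Orientations are given as a unit quaternion [w, x, y, z].
In Python, from workcell import env gives the robot as it stands. The module is installed in compiled form; this text tells all that it offers.
- The arm moves only by the tool carry_out, never from a script. Its argument "steps" is a list of rows, each a list of 7 numbers: the gripper command: -1 is shut, 1 is fully open, values between are in proportion, then the shift along the tool's x, y, z in m, then the turn, a rotation vector about the tool's x, y, z in rad. A call has 1 to 20 rows; each row shifts and turns the commanded pose from where the row before left it, along the tool's axes as they then stand; what a row does not reach is not made up. A row lasts 1/8 s, in which the tool goes at most 62.5 mm and 10.7 degrees, less where a joint would pass 70% of its speed; a pose out of reach is approached as far as the arm can. A call with a gripper value outside its range is refused whole. The fingers move at their own pace and stop on an object; "grip_force" is the grip in N (left out, the last holds). Time passes only in rows, so rows that do not move let the fingers close. It gives the time, the measured TCP pose, the force and the opening at its end, in the units of the state.
- env.get_state(): the state, without advancing time (a new reading comes with each control period).
- env.read_camera(name): name is "scene" or "top" or "wrist"; returns a dict with "color" (420x560x3 uint8, red, green, blue), "K" (3x3 intrinsics, pixels), "R" (3x3) and "t" (3): a world point X has camera coordinates R X + t. Camera axes: x right, y down, z forward; pixel columns grow to the right and rows downward; lengths in m; the calibration is good to about 2 mm. The wrist camera is an equidistant fisheye: a pixel r from the principal point sees the ray r / f radians off the axis. A picture is of the moment at which its call begins. There is no depth.
- env.hand_in(): hands the job in, once; it reports no verdict.
The state is a dict: "clock": time; "joint_pos": joint angles; "qvel": joint speeds; "tau": joint torques, N m; "tcp_pos": TCP position; "orientation": TCP orientation; "wrist_force": force on the tool from outside, world axes, zero at the start; "ft_torque": the same for the moment, N m; "finger_gap": finger opening in m.
Only numpy, scipy, OpenCV 4.12 (cv2) and the standard library are available. Lean on these libraries where they do the work, as an engineer would, in place of code of your own. Each camera call takes 0.05 s, during which the arm holds its last target. There are 200 camera calls.

## Working session

There is one attempt and no reset: what is moved stays moved. The work goes in short steps, Python scripts to look and compute and a tool call to move; the robot and the scene stay as the last step left them, time stands still between calls to the robot, and variables do not carry over. Pictures are saved under pics/ and viewed, about 8 in all and at most 12, crops included, and the job is handed in when it is done.

Besides the shell and the picture viewer there is one more tool, called after "Emit:" in YAML: its name, and indented under it one key for each argument. carry_out: Moves the arm, as the interface text tells. Its arguments: {"type":"object","properties":{"steps":{"type":"array","items":{"type":"array","items":{"type":"number"}}},"grip_force":{"type":"number"}},"required":["steps"]}

```bash
mkdir -p pics; cat > h.py <<'E'
import numpy as np, cv2
from workcell import env
def ray(c,u,v,fish=False):
    K=c["K"]
    x=(u-K[0,2])/K[0,0]; y=(v-K[1,2])/K[1,1]
    if fish:
        r=np.hypot(x,y); s=np.sinc(r/np.pi); d=np.array([x*s,y*s,np.cos(r)])
    else: d=np.array([x,y,1.])
    return -c["R"].T@c["t"], c["R"].T@d
def onplane(c,u,v,z,fish=False):
    o,d=ray(c,u,v,fish); return o+d*(z-o[2])/d[2]
E
python3 - <<'E'
from h import *
s=env.get_state(); print({k:np.round(v,3) for k,v in s.items()})
for n in ["scene","top","wrist"]:
    c=env.read_camera(n); np.savez(n+"0.npz",**c); cv2.imwrite(f"pics/{n}0.png",c["color"][...,::-1])
    print(n,c["K"].round(1).tolist(),(-c["R"].T@c["t"]).round(3),c["R"].round(2).tolist())
E
```

```text
{'clock': np.float64(0.0), 'joint_pos': array([ 1.157,  0.314,  0.045,  1.304, -0.   ,  1.431]), 'qvel': array([ 0.   ,  0.   ,  0.001,  0.001, -0.002, -0.001]), 'tau': array([-1.0000e-03, -4.8062e+01,  2.9853e+01,  2.0000e-02, -0.0000e+00,
       -0.0000e+00]), 'tcp_pos': array([0.155, 0.553, 0.249]), 'orientation': array([ 0.   ,  0.797,  0.604, -0.001]), 'wrist_force': array([ 0.78 ,  0.561, -0.433]), 'ft_torque': array([ 0.028, -0.032,  0.032]), 'finger_gap': np.float64(0.085)}
scene [[515.8, 0.0, 280.5], [0.0, 515.8, 202.8], [0.0, 0.0, 1.0]] [ 1.264 -0.351  0.734] [[0.53, 0.85, 0.0], [0.49, -0.3, -0.82], [-0.69, 0.44, -0.57]]
top [[545.8, 0.0, 279.2], [0.0, 545.8, 206.0], [0.0, 0.0, 1.0]] [0.273 0.103 1.273] [[-0.02, -1.0, -0.0], [-0.98, 0.02, -0.21], [0.21, -0.0, -0.98]]
wrist [[325.2, 0.0, 280.7], [0.0, 325.2, 212.0], [0.0, 0.0, 1.0]] [0.09  0.572 0.374] [[0.27, 0.96, -0.0], [0.93, -0.26, 0.28], [0.26, -0.08, -0.96]]
```

View pics/top0.png

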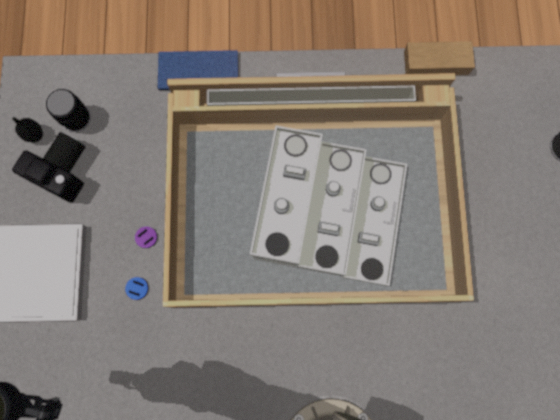

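View pics/scene0.png

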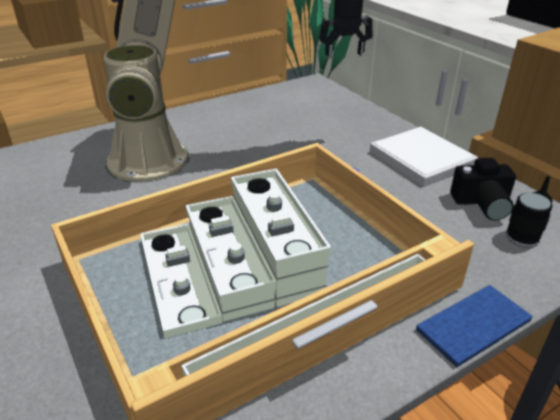

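The top view shows the lock caps at about high (282,206), mid (333,188) and low (378,203). In the scene view they are at about (274,202), (236,253) and (181,284). I'll zoom in to refine these.

```bash
python3 - <<'E'
from h import *
T=np.load("top0.npz");S=np.load("scene0.npz")
rows=[]
for c,pts in((T,[(378,203),(333,188),(282,206)]),(S,[(181,284),(236,253),(274,202)])):
    r=[]
    for u,v in pts:
        p=cv2.resize(c["color"][v-16:v+17,u-16:u+17][...,::-1],(264,264),interpolation=cv2.INTER_NEAREST)
        for k in range(0,33,4): cv2.line(p,(k*8,0),(k*8,6),(0,0,255),1);cv2.line(p,(0,k*8),(6,k*8),(0,0,255),1)
        r.append(p)
    rows.append(np.hstack(r))
cv2.imwrite("pics/crop.png",np.vstack(rows))
for (a,b,z) in(((378,203),(181,284),.05),((333,188),(236,253),.1),((282,206),(274,202),.15)):
    P=[np.c_[c["K"]@np.c_[c["R"],c["t"]]] for c in(T,S)]
    X=cv2.triangulatePoints(*P,np.array(a,float)[:,None],np.array(b,float)[:,None]);X=(X[:3]/X[3]).ravel()
    print(X.round(4),onplane(T,*a,z).round(4),onplane(S,*b,z).round(4))
E
```

```text
[ 0.5431 -0.1264  0.0306] [ 0.5384 -0.1239  0.05  ] [ 0.5637 -0.1314  0.05  ]
[ 0.5694 -0.0177  0.0792] [ 0.5635 -0.0171  0.1   ] [ 0.5923 -0.0267  0.1   ]
[0.5201 0.0987 0.1277] [0.5142 0.0968 0.15  ] [0.5482 0.0845 0.15  ]
```

View pics/crop.png

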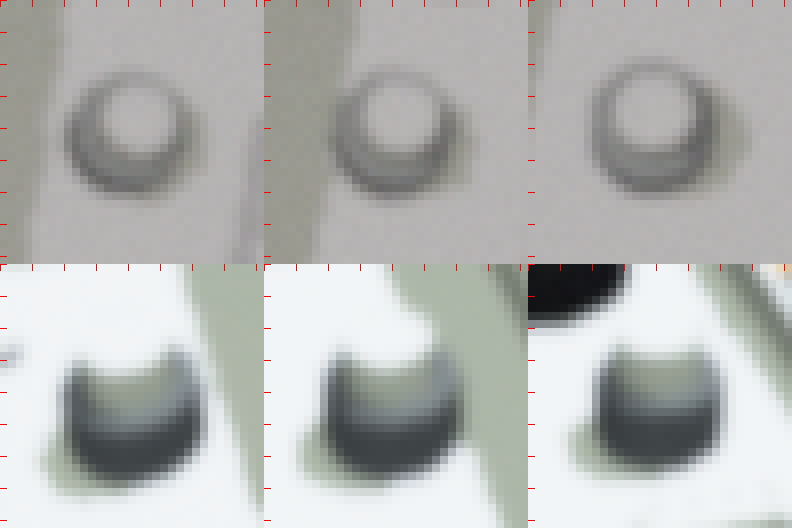

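```bash
python3 - <<'E'
from h import *
T=np.load("top0.npz");S=np.load("scene0.npz")
P=[c["K"]@np.c_[c["R"],c["t"]] for c in(T,S)]
for (a,b,z) in(((379,201.2),(180.3,278.5),.049),((333.5,185.7),(235.9,246.8),.099),((281.2,203.5),(274,195),.149)):
    X=cv2.triangulatePoints(*P,np.array(a,float)[:,None],np.array(b,float)[:,None]);X=(X[:3]/X[3]).ravel()
    print(X.round(4),onplane(T,*a,z).round(4),onplane(S,*b,z).round(4))
E
```

```text
[ 0.544  -0.1263  0.0457] [ 0.5428 -0.1267  0.049 ] [ 0.548  -0.1263  0.049 ]
[ 0.5705 -0.0175  0.0955] [ 0.569  -0.0185  0.099 ] [ 0.575  -0.0178  0.099 ]
[0.5212 0.0994 0.1456] [0.5199 0.0984 0.149 ] [0.5259 0.0981 0.149 ]
```

The two views agree: tier heights come out 50 mm apart, and positions agree to about 5 mm. I'll shut the fingers and move above the low lock.

Emit:
carry_out:
  steps:
    - [-1, -0.02, 0.02, 0, 0, 0, 0]
    - [-1, -0.0353, 0.0358, 0, 0, 0, 0]
    - [-1, -0.0353, 0.0358, 0, 0, 0, 0]
    - [-1, -0.0353, 0.0358, 0, 0, 0, 0]
    - [-1, -0.0353, 0.0358, 0, 0, 0, 0]
    - [-1, -0.0353, 0.0358, 0, 0, 0, 0]
    - [-1, -0.0353, 0.0358, 0, 0, 0, 0]
    - [-1, -0.0353, 0.0358, 0, 0, 0, 0]
    - [-1, -0.0353, 0.0358, 0, 0, 0, 0]
    - [-1, -0.0353, 0.0358, 0, 0, 0, 0]
    - [-1, -0.0353, 0.0358, 0, 0, 0, 0]
    - [-1, -0.0353, 0.0358, 0, 0, 0, 0]
    - [-1, -0.0353, 0.0358, 0, 0, 0, 0]
    - [-1, -0.0353, 0.0358, 0, 0, 0, 0]
    - [-1, -0.0353, 0.0358, 0, 0, 0, 0]
    - [-1, -0.0353, 0.0358, 0.03, 0, 0, 0]
    - [-1, 0, 0, 0.04, 0, 0, 0]
    - [-1, 0, 0, 0, 0, 0, 0]

```text
clock: 2.4
tcp_pos: [0.5406, -0.1256, 0.1767]
orientation: [-0.004, 0.797, 0.604, -0.002]
wrist_force: [-0.0, 0.6, -0.2]
finger_gap: -0.0003
```

```bash
python3 - <<'E'
from h import *
s=env.get_state(); print({k:np.round(v,4).tolist() for k,v in s.items() if k in("clock","tcp_pos","orientation","finger_gap","wrist_force")})
c=env.read_camera("wrist"); np.savez("w1.npz",**c)
R=c["R"]
for X in((.5435,-.1265,.049),(.570,-.018,.099),(.5205,.099,.149),(*s["tcp_pos"][:2],s["tcp_pos"][2]-.019)):
    x=R@np.array(X)+c["t"]; th=np.arctan2(np.hypot(x[0],x[1]),x[2]); k=th/np.hypot(x[0],x[1])*c["K"][0,0]
    print(x[0]*k+c["K"][0,2],x[1]*k+c["K"][1,2])
cv2.imwrite("pics/w1.png",c["color"][...,::-1])
E
```

```text
{'clock': 2.4, 'tcp_pos': [0.5406, -0.1256, 0.1767], 'orientation': [-0.0035, 0.7973, 0.6035, -0.0021], 'wrist_force': [-0.0224, 0.6245, -0.1565], 'finger_gap': -0.0003}
279.66877731478434 212.05636206173068
436.78488017239596 225.40077671055047
591.3668457801609 132.57165818044143
279.4360081794308 265.952107916466
```

View pics/w1.png

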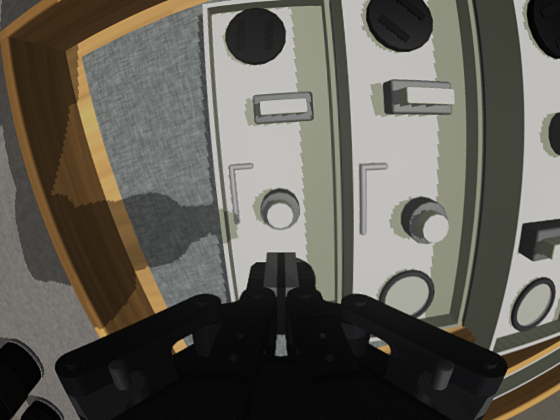

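The wrist view shows the low cap at about (279,215), predicted at (280,212). The mid cap is at (430,227), predicted at (437,225). I'll refine both from this view.

```bash
python3 - <<'E'
from h import *
c=np.load("w1.npz");g=c["color"].min(2)
from scipy import ndimage as N
for (u,v,z) in((279,215,.049),(430,227,.099)):
    m=(g[v-25:v+26,u-25:u+26]>g[v,u]-14).astype(np.uint8); m=cv2.morphologyEx(m,cv2.MORPH_OPEN,np.ones((3,3)))
    l,n=N.label(m); k=l==l[25,25]; y,x=N.center_of_mass(k)
    print(g[v,u],k.sum(),np.sqrt(4*k.sum()/np.pi),x+u-25,y+v-25,onplane(c,x+u-25,y+v-25,z,True).round(4),onplane(c,u,v,z,True).round(4))
E
```

```text
189 464 24.306031118985995 279.73491379310343 215.3081896551724 [ 0.5461 -0.1272  0.049 ] [ 0.5457 -0.1277  0.049 ]
187 511 25.507359866510456 435.53228962818 228.20743639921722 [ 0.5718 -0.0193  0.099 ] [ 0.5696 -0.0235  0.099 ]
```

Emit:
carry_out:
  steps:
    - [-1, 0, 0.0047, 0.04, 0, 0, 0]
    - [-1, 0, 0, 0.04, 0, 0, 0]
    - [-1, 0, 0, 0.018, 0, 0, 0]
    - [-1, 0, 0, 0.005, 0, 0, 0]
    - [-1, 0, 0, 0.005, 0, 0, 0]
    - [-1, 0, 0, 0.003, 0, 0, 0]
    - [-1, 0, 0, 0, 0, 0, 0]

```text
clock: 3.32
tcp_pos: [0.5481, -0.1274, 0.0699]
orientation: [0.0, 0.797, 0.604, 0.0]
wrist_force: [0.5, 0.0, 0.1]
finger_gap: -0.0001
```

Emit:
carry_out:
  steps:
    - [-1, 0, -0.0025, 0.001, 0, 0, 0]
    - [-1, 0, 0, 0.002, 0, 0, 0]
    - [-1, 0, 0, 0.002, 0, 0, 0]
    - [-1, 0, 0, 0.002, 0, 0, 0]
    - [-1, 0, 0, 0, 0, 0, 0]

```text
clock: 3.95
tcp_pos: [0.5453, -0.1266, 0.0621]
orientation: [-0.0, 0.797, 0.604, -0.0]
wrist_force: [-0.6, 0.7, 2.0]
finger_gap: 0.0003
```

Emit:
carry_out:
  steps:
    - [-1, 0, 0, 0.001, 0, 0, 0]
    - [-1, 0, 0, 0.001, 0, 0, 0]
    - [-1, 0, 0, 0, 0, 0, 0]

```text
clock: 4.32
tcp_pos: [0.5453, -0.1266, 0.061]
orientation: [0.0, 0.797, 0.604, 0.0]
wrist_force: [-1.8, 0.5, 6.9]
finger_gap: 0.0002
```

Emit:
carry_out:
  steps:
    - [-1, 0, 0, 0.001, 0, 0, 0]
    - [-1, 0, 0, 0.001, 0, 0, 0]
    - [-1, 0, 0, 0, 0, 0, 0]

```text
clock: 4.7
tcp_pos: [0.5455, -0.1267, 0.0609]
orientation: [0.001, 0.797, 0.604, 0.0]
wrist_force: [-6.5, 1.8, 22.1]
finger_gap: -0.0004
```

The low lock sits on its hard stop: TCP z is 0.061 as predicted, with 22 N. Next is the mid lock.

Emit:
carry_out:
  steps:
    - [-1, 0, 0, -0.03, 0, 0, 0]
    - [-1, 0, 0, -0.04, 0, 0, 0]
    - [-1, 0, 0, -0.035, 0, 0, 0]
    - [-1, 0.02, 0, 0, 0, 0, 0]
    - [-1, 0.036, -0.002, 0, 0, 0, 0]
    - [-1, 0.036, -0.0023, 0, 0, 0, 0]
    - [-1, 0.0188, 0, 0, 0, 0, 0]
    - [-1, 0, 0, 0.02, 0, 0, 0]
    - [-1, 0, 0, 0.01, 0, 0, 0]
    - [-1, 0, 0, 0, 0, 0, 0]
    - [-1, 0, 0, 0, 0, 0, 0]

```text
clock: 6.08
tcp_pos: [0.5713, -0.0192, 0.1336]
orientation: [0.0, 0.797, 0.604, 0.0]
wrist_force: [-0.0, -0.4, -0.1]
finger_gap: 0.0001
```

```bash
python3 - <<'E'
from h import *
from scipy import ndimage as N
s=env.get_state(); print(s["tcp_pos"].round(4))
c=env.read_camera("wrist"); np.savez("w2.npz",**c)
for X in((.545,-.127,.042),(.571,-.0188,.099),(.5205,.099,.149)):
    x=c["R"]@np.array(X)+c["t"]; th=np.arctan2(np.hypot(x[0],x[1]),x[2]); k=th/np.hypot(x[0],x[1])*c["K"][0,0]
    print(x[0]*k+c["K"][0,2],x[1]*k+c["K"][1,2])
cv2.imwrite("pics/w2.png",c["color"][...,::-1])
E
```

```text
[ 0.5713 -0.0192  0.1336]
132.30831364441758 225.10024330491615
280.1550753224793 252.3694249570784
525.9200293018553 107.50797919926956
```

View pics/w2.png

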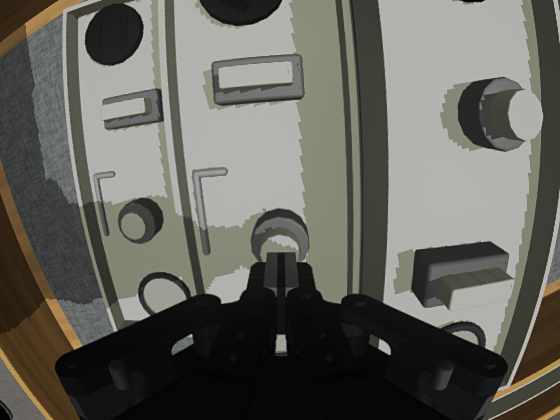

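The mid cap lies under the fingertips. The high cap is at about (525,113), close to the predicted (526,108). Pressing mid now.

Emit:
carry_out:
  steps:
    - [-1, 0, 0, 0.01, 0, 0, 0]
    - [-1, 0, 0, 0.003, 0, 0, 0]
    - [-1, 0, 0, 0.002, 0, 0, 0]
    - [-1, 0, 0, 0.002, 0, 0, 0]
    - [-1, 0, 0, 0.002, 0, 0, 0]
    - [-1, 0, 0, 0.002, 0, 0, 0]
    - [-1, 0, 0, 0.002, 0, 0, 0]
    - [-1, 0, 0, 0.001, 0, 0, 0]
    - [-1, 0, 0, 0, 0, 0, 0]

```text
clock: 7.25
tcp_pos: [0.5711, -0.0188, 0.1109]
orientation: [0.0, 0.797, 0.604, 0.0]
wrist_force: [-5.2, 0.4, 13.0]
finger_gap: 0.0001
```

```bash
python3 - <<'E'
from h import *
c=np.load("w2.npz");print(onplane(c,525,113,.149,True).round(4))
E
```

```text
[0.5226 0.0979 0.149 ]
```

Emit:
carry_out:
  steps:
    - [-1, 0, 0, 0.001, 0, 0, 0]
    - [-1, 0, 0, 0, 0, 0, 0]
    - [-1, 0, 0, -0.03, 0, 0, 0]
    - [-1, 0, 0, -0.04, 0, 0, 0]
    - [-1, 0, 0, -0.032, 0, 0, 0]
    - [-1, 0.02, -0.016, 0, 0, 0, 0]
    - [-1, 0.03, -0.024, 0, 0, 0, 0]
    - [-1, 0.03, -0.024, 0, 0, 0, 0]
    - [-1, 0.0195, -0.0155, 0, 0, 0, 0]
    - [-1, 0, 0, 0.02, 0, 0, 0]
    - [-1, 0, 0, 0.005, 0, 0, 0]
    - [-1, 0, 0, 0, 0, 0, 0]
    - [-1, 0, 0, 0, 0, 0, 0]

```text
clock: 8.88
tcp_pos: [0.522, 0.0982, 0.1857]
orientation: [0.0, 0.797, 0.604, 0.0]
wrist_force: [-0.2, -1.0, -0.0]
finger_gap: 0.0005
```

```bash
python3 - <<'E'
from h import *
print(env.get_state()["tcp_pos"].round(4))
c=env.read_camera("wrist"); cv2.imwrite("pics/w3.png",c["color"][...,::-1])
E
```

```text
[0.522  0.0982 0.1857]
```

View pics/w3.png

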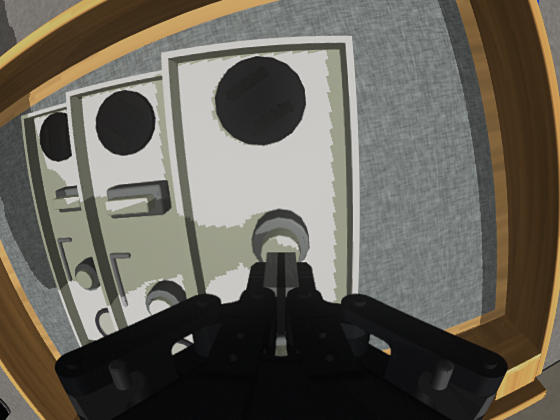

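The high cap is centred under the fingertips at about (280,245). Pressing it.

Emit:
carry_out:
  steps:
    - [-1, 0, 0, 0.012, 0, 0, 0]
    - [-1, 0, 0, 0.003, 0, 0, 0]
    - [-1, 0, 0, 0.002, 0, 0, 0]
    - [-1, 0, 0, 0.002, 0, 0, 0]
    - [-1, 0, 0, 0.002, 0, 0, 0]
    - [-1, 0, 0, 0.002, 0, 0, 0]
    - [-1, 0, 0, 0.002, 0, 0, 0]
    - [-1, 0, 0, 0.001, 0, 0, 0]
    - [-1, 0, 0, 0, 0, 0, 0]
    - [-1, 0, 0, 0, 0, 0, 0]

```text
clock: 10.18
tcp_pos: [0.5216, 0.0985, 0.1609]
orientation: [0.0, 0.797, 0.604, 0.001]
wrist_force: [-5.3, -0.5, 14.0]
finger_gap: 0.0
```

It reached the hard stop at 0.161 with 14 N. I'll press slightly more, retreat and check from above.

Emit:
carry_out:
  steps:
    - [-1, 0, 0, 0.001, 0, 0, 0]
    - [-1, 0, 0, 0, 0, 0, 0]
    - [-1, 0, 0, -0.03, 0, 0, 0]
    - [-1, 0, 0, -0.04, 0, 0, 0]
    - [-1, 0, 0, -0.04, 0, 0, 0]
    - [-1, 0.03, 0, -0.02, 0, 0, 0]
    - [-1, 0.04, -0.03, 0, 0, 0, 0]
    - [-1, 0.04, -0.03, 0, 0, 0, 0]
    - [-1, 0.04, -0.03, 0, 0, 0, 0]
    - [-1, 0.04, -0.03, 0, 0, 0, 0]
    - [-1, 0.04, -0.02, 0, 0, 0, 0]
    - [-1, 0.04, -0.01, 0, 0, 0, 0]
    - [-1, 0, 0, 0, 0, 0, 0]
    - [-1, 0, 0, 0, 0, 0, 0]
    - [-1, 0, 0, 0, 0, 0, 0]

```text
clock: 12.05
tcp_pos: [0.4504, 0.3981, 0.2883]
orientation: [0.0, 0.797, 0.603, 0.0]
wrist_force: [0.5, -0.5, 0.7]
finger_gap: -0.0003
```

```bash
python3 - <<'E'
from h import *
s=env.get_state();print(s["tcp_pos"].round(3),s["wrist_force"].round(1))
a=np.load("top0.npz")["color"];b=env.read_camera("top")["color"]
a2=np.load("scene0.npz")["color"];b2=env.read_camera("scene")["color"]
f=lambda i,y,x,h,w:cv2.resize(i[y:y+h,x:x+w,::-1],(380,290),interpolation=cv2.INTER_CUBIC)
cv2.imwrite("pics/cmp.png",np.vstack([np.hstack([f(a,120,240,170,180),f(b,120,240,170,180)]),np.hstack([f(a2,160,130,180,210),f(b2,160,130,180,210)])]))
E
```

```text
[0.45  0.398 0.288] [ 0.5 -0.5  0.7]
```

View pics/cmp.png

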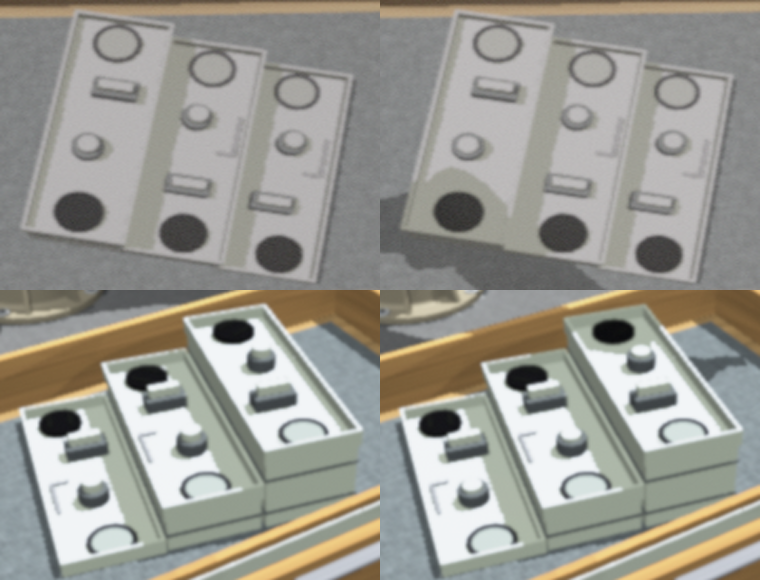

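Comparing before (left) and after (right): all three round caps sit lower, and the release bars and loose items have not moved. Handing in.

```bash
python3 -c "
from h import *
print(env.hand_in())"
```

```text
the job is handed in; nothing more can be done
None
```

I pressed all three lock buttons home with the fingers shut, in the order lowest, middle, highest, and handed the job in at about 12 s of the 40 s allowed. No verdict was reported.

- **Buttons:** each one stopped at its predicted hard-stop height (TCP z 0.061, 0.111 and 0.161 m). The last force readings there were 22 N, 13 N and 14 N, well above the 3.5 N the buttons resist with. I then pressed the middle and highest about 1 mm further without reading the force again.
- **Surroundings:** before-and-after pictures show the three caps lower, and the release bars, filters, lens caps and hex keys where they started. I judged this by eye and did not measure it.
- **Robot:** the arm was clear of everything at the end, with the wrist force near zero.
- **Disagreements:** the camera views differed by 3–6 mm on button positions, within the 11 mm cap radius. The first approach to the lowest button was about 3 mm off, and I corrected it before touching the cap. No check failed.

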